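Park the hot wax-pot lid with its lifter

TASK

The wax pot is hot: take the gooseneck lid lifter from its rest, hook it under the loop handle and lift the lid off, keeping it level and balanced. Set it down gently, seated flat in the ring of the parking stand, feeling for the seat because the stand's height is not known; unhook the lifter without dragging the lid and hang it back in its rest. Neither fingers nor arm may touch the lid or pot, do not force or drop anything, and leave everything else where it is.

Things in the scene. Friction and masses are not known exactly. Their poses are not given: they have to be found in the camera images.
- pot: Round wax-warming pot, white heater base with a black dial, steel pot 108 mm across; fixed to the bench. Origin at the bench on its axis, z up. Rim top 85 mm above the bench; mouth 92 mm across. The pot is on one side of the robot's centre line and the parking stand on the other; the sides may be swapped.
- lid: Loose steel lid, 0.36 to 0.54 kg, lying in the pot's mouth at the start. Origin on its axis at the flange's underside, z up. Flange 110 mm across, z 0 to 6 mm; below it a spigot 84 mm across, 12 mm deep. On top a loop handle (see lid_loop). It hangs balanced when the middle of the loop's bar lies on the lifter's blade.
- lid_loop (a point): Middle of the underside of the loop's bar, 30 mm above the lid's origin, on its axis. The loop is a flat strap bridging the lid along the lid's y axis, 10 mm wide (x), bar 4 mm thick. The opening below the bar is 48 mm wide (y) and 24 mm high, down to the lid's flat top, and is entered along the lid's x axis from either side.
- stand: Parking stand, fixed: round dark foot 116 mm across, sleeve with clamp screw, ring seat on a sliding column. Origin at the bench on its axis. Ring 114 mm outside, 92 mm inside, 16 mm deep; the lid's spigot goes in, the flange rests on top. The column is clamped firmly at an unreported height: ring top 62 to 102 mm above the bench.
- rest: Lifter rest, fixed: dark foot 110 x 70 mm, aluminium column at its back (+x) and a horizontal fork open to its front (-x). Origin at the bench under the middle of the lifter's seat. Slot 14 mm wide between two 12 mm prongs; a lip 3.5 mm high crosses each prong's front end 23 mm in front of the seat.
- rest_seat (a point): Seat of the rest: point on the fork's upper face, 115 mm above the bench, where the underside of the lifter's collar lies centred.
- lifter: Loose gooseneck lid lifter, 0.2 kg, hanging upright by its collar in the rest, its axes along the rest's. Origin at the underside of the collar (40 x 36 x 5 mm) on the grip's axis, z up. Above it a black grip 16 mm thick (y), 30 mm (x), z 5 to 65 mm. To leave the rest it is raised over 6 mm, then drawn out along the rest's -x by 60 mm or more.
- lifter_blade (a point): Point on the blade's top face on the grip's axis, 83 mm below the collar's underside, where the lid's bar should bear. Lifter frame: the neck jogs back at z -18 to -26 mm, goes down at x -34 to -42 mm; the blade, 14 mm wide, 4 mm thick, runs forward (+x) below the grip to an upturned lip at x 11 to 14 mm that stands 6 mm above the blade's top.
- slide_box: Bystander: card slide box, 35 x 86 x 29 mm, loose. Origin under its centre.
- petri_1: Bystander: small petri dish, 58 mm across, 15 mm high, loose. Origin under its centre.
- tape_roll: Bystander: roll of tape, 61 mm across, 19 mm high, loose. Origin under its centre.
- beaker_2: Bystander: plastic beaker, 65 mm across, 76 mm high, loose. Origin under its centre.
- bottle_4: Bystander: bottle with a cap, 60 mm across, 120 mm high, loose. Origin under its centre.
- cassette_1: Bystander: tissue cassette, 41 x 28 x 6 mm, loose. Origin under its centre.
- marker_1: Bystander: marker pen, 124 mm long, 12 mm thick, loose. Origin under its centre.
Things that resemble listed ones, but are neither listed nor needed, are in the scene too. What is shaped like the lifter but pink is not meant.

How it is judged (in metres and radians):
On the way, in this order (a step that is already met when the one before it is completed fails the run):
1. the lid hangs level from the lifter, clear of the pot (flange more than 25 mm above the rim) (contact force between lifter and lid above 1.5 N and z of lid in the frame of pot above 0.11 m and angle between lid's own z axis and vertical below 0.2 rad), for 0.3 s.
2. the lid lies seated in the stand's ring, flat, centred and still (contact force between lid and stand above 1.5 N and horizontal distance between lid and stand below 0.007 m and angle between lid's own z axis and vertical below 0.06 rad and linear speed of lid below 0.03 m/s), for 0.3 s.
At the end, for the whole second after the job is handed in: The lid rests in the stand's ring, centred within 7 mm and level within 0.06 rad; the lifter hangs upright (within 0.1 rad) by its collar in its rest, within 12 mm of its seat, clear of the lid; both are at rest (all of step 2 and contact force between lifter and lid below 0.1 N and distance between lifter and rest_seat below 0.012 m and angle between lifter's own z axis and vertical below 0.1 rad and contact force between lifter and rest above 0.5 N and linear speed of lifter below 0.03 m/s); the robot touches nothing.
It fails at once if fingers or arm touch the hot lid or pot (contact force between any of the fingers, the arm and lid above 0.3 N or contact force between any of the fingers, the arm and pot above 0.3 N).
It fails at once if the lid tips more than 0.35 rad (angle between lid's own z axis and vertical above 0.35 rad).
It fails at once if the lid is pressed, dropped or banged on the stand (over 18 N) (contact force between lid and stand above 18 N).
It fails at once if the lifter strains against the lid (over 20 N), the pot or the stand (over 10 N) (contact force between lifter and lid above 20 N or contact force between lifter and pot above 10 N or contact force between lifter and stand above 10 N).
It fails at once if a bystander is moved more than 30 mm (distance of any of slide_box, petri_1, tape_roll, beaker_2, bottle_4, cassette_1, marker_1 from where it was at the start of the episode above 0.03 m).
It also fails if it takes over 72 s, if anything falls off the work surface, if the arm or the gripper's body presses on something with over 40 N, if the wrist force passes 120 N, or if a joint passes its speed limit or range.

ROBOT

A 7-joint arm with a two-finger parallel gripper is mounted at the origin on a cart in front of the work surface, level with it; the furniture and walls round the work are solid. World frame = base frame: x ahead of the robot, y to its left, z up, the work surface at z = 0. Lengths are in m, angles in degrees, forces in N, time in s.
With the tool pointing down it reaches from about 0.425 to 0.8 m from the base axis. Payload 8.3 kg.
Tool frame: the origin (TCP) lies midway between the tips of the shut fingers; the grasp point (between the pads) lies 19 mm behind it; z points along the fingers, y is the line along which they close (so a half turn about z gives the same grasp; the last joint's range is limited). The gripper opens to 85 mm and grips with 20 to 120 N. Pads are 22 mm wide; open, the fingers measure 114 mm over their backs; the gripper's body (76 mm by 85 mm) begins 54 mm behind the grasp point. The pads swing forward as they close: fully open they stand 13 mm farther back than shut.
Start: joints at [-68.463, 21.967, 0.94, 78.501, -0.361, 79.538, -2.664], TCP at [0.265, 0.566, 0.231] pointing down, gripper open.
Joint ranges: [-169.22, 169.22], [-14.56, 117.87], [-87.37, 89.26], [10.42, 133.3], [-82.24, 262.24], [0.94, 117.77], [-172.7, 172.7]. Speed limits (degrees/s): [136.94, 136.94, 172.46, 172.46, 180, 180, 180].

INTERFACE

Orientations are given as [roll, pitch, yaw] about the fixed x, y, z axes, in that order (R = Rz(yaw) Ry(pitch) Rx(roll)).
In Python, from bench import env, eyes, nets gives the robot as it stands.
- The arm moves only by the shell command python3 -m handwheel 'ROWS' [FORCE]. ROWS is JSON, a list of rows, each a list of 7 numbers: the opening, from 0 (shut) to 1 (fully open), then the shift along the tool's x, y, z in m, then the turn, a rotation vector about the tool's x, y, z in degrees. In form: [[gripper, x, y, z, wx, wy, wz], ...]. A call has 1 to 20 rows; each row is the pose to reach, as a shift and turn from the pose commanded when the call began, along the tool's axes at that moment; what a row does not reach only later rows make up. A row lasts 1/8 s, in which the tool goes at most 62.5 mm and 10.7 degrees, less where a joint would pass 70% of its speed; a pose out of reach is approached as far as the arm can. A call with a gripper value outside its range is refused whole. The fingers move at their own pace and stop on an object; FORCE is the grip in N (left out, the last holds). Time passes only in rows, so rows that repeat a pose let the fingers close. It gives the time, the measured TCP pose, the force, the opening and the grip force at its end, in the units of the state.
- env.get_obs(): the state, without advancing time (a new reading comes with each control period).
- eyes.read_camera(name): name is "side" or "top"; returns a dict with "frame" (480x640x3 uint8, red, green, blue), "K" (3x3 intrinsics, pixels), "rvec" (rotation vector, rad) and "tvec" (3), from world to camera coordinates, as OpenCV has them. Camera axes: x right, y down, z forward; pixel columns grow to the right and rows downward; lengths in m; the calibration is good to about 2 mm. A picture is of the moment at which its call begins. There is no depth.
- env.job_done(): hands the job in; it is judged then, once.
Trained networks look in the newest picture that a camera, given by its name, has taken for a name from the list of things; names that differ only in an ending like _2 or _b are one class to them, and where a whole thing is asked for, a point or a joint stands for the part that bears it (a point fixed in the world has none). Each returns a list of dicts, best first, with "conf" (0 to 1); they miss things now and then, are a little off and sometimes report something else, mostly with a low value. They report only what shows in the picture. A call takes as long as a camera call. They do not tell look-alikes from the thing itself.
- nets.search_frame(camera, query): "at" ([x, y, z] in m, in world coordinates, good to about 4 mm: the middle of the surface that is visible of it).
- nets.outline_of(camera, query): "pixels" (480x640 bool, what is visible of it).
- nets.place_of(camera, query): "at" ([x, y, z] in m, in world coordinates, good to about 4 mm: a listed point, or the origin of a listed thing).
The state is a dict: "time_s": time; "joint_positions": joint angles; "joint_vel": joint speeds; "joint_efforts": joint torques, N m; "position": TCP position; "eef_rot": TCP orientation; "contact_force": force on the tool from outside, world axes, zero at the start; "torque": the same for the moment, N m; "width": opening from 0.0 (shut) to 1.0 (fully open); "gripper_force": force on a finger pad.
Only numpy, scipy, OpenCV 4.12 (cv2) and the standard library are available. Lean on these libraries where they do the work, as an engineer would, in place of code of your own. Each camera call takes 0.05 s, during which the arm holds its last target. There are 200 camera calls.

## Working session

There is one attempt and no reset: what is moved stays moved. The work goes in short steps, Python scripts to look and compute and a shell command to move; the robot and the scene stay as the last step left them, time stands still between calls to the robot, and variables do not carry over. Pictures are saved under pics/ and viewed, at most 10 in all, crops included, and the job is handed in when it is done.

```bash
mkdir -p pics; ls; cat > h.py <<'E'
import numpy as np, cv2
from bench import env, eyes, nets
def cam(n):
    c=eyes.read_camera(n); R=cv2.Rodrigues(np.array(c['rvec'],float))[0]
    return c['frame'],np.array(c['K']),R,np.array(c['tvec'],float).ravel()
def proj(c,P):
    p=c[1]@(c[2]@np.array(P,float)+c[3]); return p[:2]/p[2]
def ray(c,u,v,z):
    d=c[2].T@np.linalg.inv(c[1])@np.array([u,v,1.]); o=-c[2].T@c[3]
    return o+d*(z-o[2])/d[2]
E
python3 - <<'E'
from h import *
o=env.get_obs(); print(o['time_s'],o['position'],o['eef_rot'],o['width'],o['contact_force'])
for n in('top','side'):
    c=cam(n); cv2.imwrite(f'pics/{n}0.png',c[0][...,::-1]); print(n,'cam at',(-c[2].T@c[3]).round(3))
    for q in 'pot lid lid_loop stand rest rest_seat lifter lifter_blade'.split():
        print(q,[(np.round(d['at'],3).tolist(),round(d['conf'],2),proj(c,d['at']).round().tolist()) for d in nets.place_of(n,q)][:3])
    if n=='top':
        for q in 'slide_box petri_1 tape_roll beaker_2 bottle_4 cassette_1 marker_1'.split():
            print(q,[(np.round(d['at'],3).tolist(),round(d['conf'],2)) for d in nets.place_of(n,q)][:3])
E
```

```text
pics
0.0 [0.26531773 0.56531781 0.23028054] [-1.79886784e+02  4.65437976e-03  1.54860444e+02] 0.9994481464926108 [-0.87126287  0.42763193  0.5175175 ]
top cam at [ 0.397 -0.11   1.129]
pot []
lid [([0.505, 0.179, 0.087], 0.78, [184.0, 258.0])]
lid_loop []
stand [([0.53, -0.235, -0.001], 0.65, [383.0, 246.0])]
rest [([0.632, 0.002, 0.004], 0.78, [274.0, 203.0]), ([0.403, 0.077, 0.001], 0.19, [241.0, 308.0])]
rest_seat [([0.626, 0.002, 0.118], 0.79, [269.0, 195.0])]
lifter [([0.628, -0.0, 0.112], 0.58, [270.0, 194.0])]
lifter_blade [([0.393, -0.388, 0.007], 0.58, [458.0, 307.0]), ([0.628, 0.003, 0.027], 0.56, [273.0, 203.0])]
slide_box [([0.469, -0.019, -0.003], 0.62)]
petri_1 [([0.401, 0.075, 0.004], 0.61)]
tape_roll [([0.394, -0.077, 0.002], 0.97)]
beaker_2 [([0.698, -0.292, 0.001], 0.79), ([0.503, 0.179, 0.086], 0.55)]
bottle_4 [([0.698, 0.196, -0.0], 0.57)]
cassette_1 [([0.432, 0.034, -0.003], 0.57), ([0.626, 0.001, 0.114], 0.57)]
marker_1 [([0.385, -0.211, 0.002], 0.76), ([0.697, 0.195, 0.005], 0.37)]
side cam at [ 0.494 -0.944  0.666]
pot []
lid [([0.505, 0.18, 0.088], 0.82, [284.0, 185.0]), ([0.431, 0.03, 0.001], 0.29, [255.0, 253.0])]
lid_loop [([0.509, 0.181, 0.114], 0.56, [285.0, 175.0]), ([0.404, 0.08, 0.0], 0.45, [244.0, 241.0])]
stand [([0.532, -0.228, -0.0], 0.62, [308.0, 329.0]), ([0.632, 0.002, -0.001], 0.39, [346.0, 255.0])]
rest [([0.63, 0.003, -0.004], 0.7, [345.0, 256.0])]
rest_seat [([0.633, 0.002, 0.11], 0.87, [348.0, 212.0])]
lifter [([0.633, 0.003, 0.115], 0.8, [347.0, 209.0]), ([0.393, -0.388, 0.087], 0.68, [222.0, 365.0]), ([0.629, -0.0, 0.034], 0.18, [345.0, 242.0])]
lifter_blade [([0.396, -0.388, 0.012], 0.93, [229.0, 399.0]), ([0.631, -0.0, 0.118], 0.74, [347.0, 209.0]), ([0.632, -0.002, 0.036], 0.62, [347.0, 242.0])]
```

```bash
python3 - <<'E'
import cv2
a=cv2.imread('pics/top0.png')[130:370,120:480]; cv2.imwrite('pics/t1.png',cv2.resize(a,None,fx=2.2,fy=2.2,interpolation=3))
a=cv2.imread('pics/side0.png')[130:430,180:480]; cv2.imwrite('pics/s1.png',cv2.resize(a,None,fx=2,fy=2,interpolation=3))
E
```

```text
(no output)
```

View pics/t1.png

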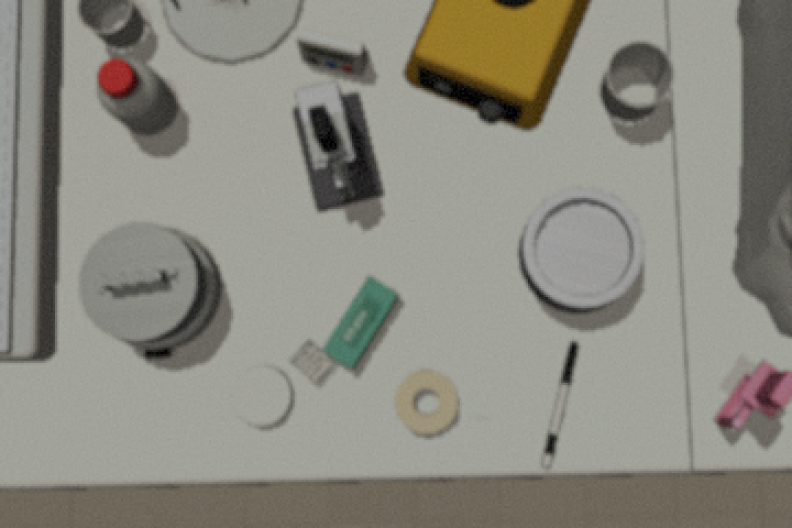

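View pics/s1.png

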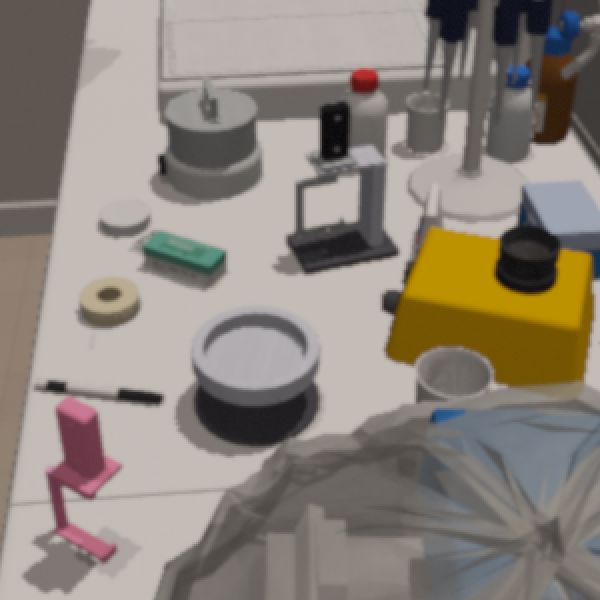

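The top view shows the pot and lid on the left (crop ~140,285), with the loop bar tilted about 10°. The black-grip lifter is in its rest (crop ~330,140), the stand is on the right (~582,248), and the pink decoy is bottom right. The side view agrees. Next I'll measure the yaws of the rest and the loop.

```bash
python3 - <<'E'
from h import *
c=cam('top'); f=c[0].astype(float)
c2=np.mean([cam('top')[0].astype(float) for _ in range(6)],0)
g=c2.mean(2)
o=[d for d in nets.outline_of('top','rest')]
for d in o[:2]:
    m=np.array(d['pixels']); v,u=np.nonzero(m); print('rest px',len(u),d['conf'],u.min(),u.max(),v.min(),v.max())
m=np.array(o[0]['pixels'])
dark=m&(g<90); v,u=np.nonzero(dark)
P=np.array([ray(c,a,b,.008)[:2] for a,b in zip(u,v)])
print('foot dark minAreaRect',cv2.minAreaRect((P*1000).astype(np.float32)))
P=np.array([ray(c,a,b,.008)[:2] for b,a in zip(*np.nonzero(m))]);print('all',cv2.minAreaRect((P*1000).astype(np.float32)))
for n in('top','side'):
    cam(n)
    for q in('stand','lid','pot'):
        print(n,q,[(np.round(d['at'],3).tolist(),round(d['conf'],2)) for d in nets.search_frame(n,q)][:2])
a=c2[220:300,140:230]; b=c2[150:240,235:310]
A=cv2.resize(a,(540,480),interpolation=2)[:480,:400]; B=cv2.resize(b,(400,480),interpolation=2)
cv2.imwrite('pics/z2.png',np.hstack([A,B])[...,::-1])
E
```

```text
rest px 1021 0.85 253 293 168 224
rest px 2365 0.55 155 210 231 285
foot dark minAreaRect ((641.8812866210938, 3.8185501098632812), (109.791015625, 67.21507263183594), 12.77444839477539)
all ((649.057373046875, 6.018085479736328), (124.06344604492188, 71.28888702392578), 11.80908489227295)
top stand [([0.524, -0.232, 0.052], 0.82)]
top lid [([0.501, 0.177, 0.09], 0.85)]
top pot [([0.479, 0.137, 0.035], 0.67)]
side stand [([0.529, -0.249, 0.051], 0.87)]
side lid [([0.505, 0.171, 0.09], 0.59)]
side pot [([0.506, 0.134, 0.038], 0.95)][ WARN:0@16.215] global loadsave.cpp:1063 imwrite_ Unsupported depth image for selected encoder is fallbacked to CV_8U.
```

View pics/z2.png

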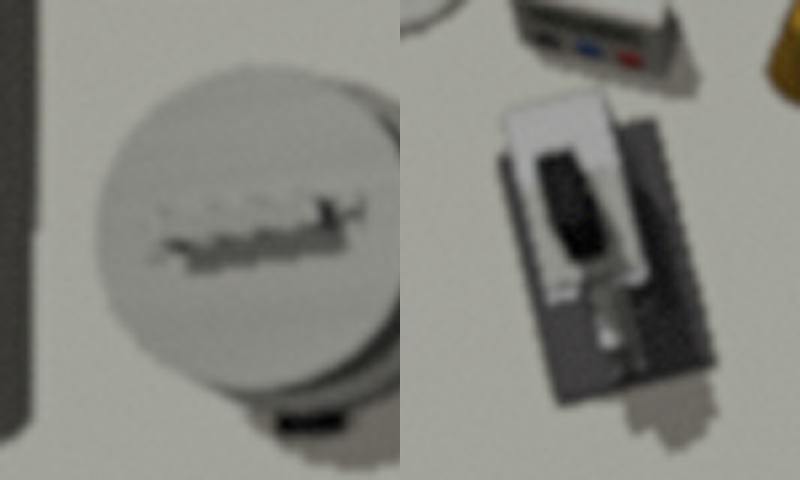

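```bash
cat >> h.py <<'E'
from scipy.spatial.transform import Rotation as Ro
def rel(p,yaw,o=None):
    "tool-frame shift (m) and turn (deg) from the present pose to world p, yaw, pointing down"
    o=o or env.get_obs(); R=Ro.from_euler('xyz',o['eef_rot'],degrees=True)
    T=Ro.from_euler('xyz',[180,0,yaw],degrees=True)
    return (R.inv().apply(np.array(p)-o['position'])).round(4).tolist(),(R.inv()*T).as_rotvec(degrees=True).round(2).tolist()
E
python3 - <<'E'
from h import *
c=cam('top')
W=lambda x,y,z: ray(c,140+x/6,220+y/6,z)[:2]
for n,a,b,z in(('shadow',(190,270),(345,245),.091),('feet',(180,245),(330,213),.095),('bar',(165,208),(362,192),.119)):
    p,q=W(*a,z),W(*b,z); d=p-q; print(n,p.round(3),q.round(3),((p+q)/2).round(4),np.degrees(np.arctan2(-d[0],d[1])).round(1))
g=np.array(nets.outline_of('top','lid')[0]['pixels']).astype(np.uint8)
k=max(cv2.findContours(g,0,1)[0],key=len)[:,0]
P=np.array([ray(c,a,b,.091)[:2] for a,b in k])*1000; print('lid circ',cv2.minEnclosingCircle(P.astype(np.float32)),cv2.fitEllipse(P.astype(np.float32)))
g=np.array(nets.outline_of('top','stand')[0]['pixels']).astype(np.uint8)
k=max(cv2.findContours(g,0,1)[0],key=len)[:,0]
for z in(.06,.08,.1):
    P=np.array([ray(c,a,b,z)[:2] for a,b in k])*1000; print('stand',z,cv2.minEnclosingCircle(P.astype(np.float32)),cv2.fitEllipse(P.astype(np.float32)))
print('carousel edge',ray(c,224,157,.0))
print(rel([.55,.1,.32],12.8),rel([.631,.002,.25],12.8))
E
```

```text
shadow [0.493 0.202] [0.5  0.15] [0.496  0.1759] 7.6
feet [0.501 0.204] [0.51  0.154] [0.5053 0.1791] 10.6
bar [0.511 0.202] [0.514 0.137] [0.5123 0.1698] 3.1
lid circ ((507.1433410644531, 180.7398681640625), 56.16769790649414) ((506.8931579589844, 180.58323669433594), (108.87207794189453, 109.21954345703125), 111.59300994873047)
stand 0.06 ((528.3643188476562, -228.6004638671875), 61.558807373046875) ((527.8585205078125, -229.78504943847656), (112.75745391845703, 121.5505599975586), 53.07021713256836)
stand 0.08 ((525.90234375, -226.3831787109375), 60.40654373168945) ((525.4060668945312, -227.54550170898438), (110.64691925048828, 119.27544403076172), 53.07023620605469)
stand 0.1 ((523.4403686523438, -224.16592407226562), 59.25425338745117) ((522.9535522460938, -225.30593872070312), (108.53639221191406, 117.00032043457031), 53.070213317871094)
carousel edge [0.74202729 0.11446229 0.        ]
([-0.4555, -0.3008, -0.0887], [-0.01, 0.0, 142.06]) ([-0.5704, -0.3551, -0.0188], [-0.01, 0.0, 142.06])
```

```bash
python3 -m handwheel '[[1,0,0,-0.05,0,0,0],[1,-0.02,-0.01,-0.09,0,0,4],[1,-0.05,-0.03,-0.09,0,0,12],[1,-0.09,-0.06,-0.09,0,0,22],[1,-0.13,-0.085,-0.09,0,0,32],[1,-0.17,-0.11,-0.09,0,0,42],[1,-0.21,-0.135,-0.09,0,0,52],[1,-0.25,-0.16,-0.09,0,0,62],[1,-0.29,-0.19,-0.09,0,0,72],[1,-0.33,-0.215,-0.09,0,0,82],[1,-0.37,-0.24,-0.09,0,0,92],[1,-0.41,-0.27,-0.09,0,0,102],[1,-0.45,-0.295,-0.09,0,0,112],[1,-0.49,-0.315,-0.09,0,0,122],[1,-0.53,-0.335,-0.07,0,0,132],[1,-0.555,-0.345,-0.05,0,0,139],[1,-0.57,-0.355,-0.02,0,0,142],[1,-0.57,-0.355,-0.02,0,0,142],[1,-0.57,-0.355,-0.02,0,0,142]]' 30
python3 - <<'E'
from h import *
o=env.get_obs();print(o['time_s'],o['position'],o['eef_rot'],o['contact_force'],np.round(o['joint_positions']))
print(rel([.631,.002,.137],12.8))
c=cam('side');cv2.imwrite('pics/s3.png',cv2.resize(c[0][100:300,230:480],None,fx=2.5,fy=2.5)[...,::-1])
for q in('lifter','rest_seat','rest'):print(q,[(np.round(d['at'],3).tolist(),round(d['conf'],2)) for d in nets.place_of('side',q)][:2])
E
```

```text
time_s: 4.58
position: [0.6308, 0.0032, 0.2524]
eef_rot: [-180.0, -0.1, 13.0]
contact_force: [0.0, 0.3, -0.2]
width: 1.001
gripper_force: 0.0
4.575 [0.63081825 0.00321507 0.25243351] [-1.79981099e+02 -5.33898537e-02  1.29829515e+01] [ 0.03758764  0.34066912 -0.20113347] [-30.  25.  39.  77. -16.  83. -69.]
([-0.0002, 0.0013, 0.1154], [-0.02, -0.05, 0.18])
lifter [([0.628, -0.0, 0.118], 0.63), ([0.392, -0.386, 0.085], 0.63)]
rest_seat [([0.632, -0.001, 0.114], 0.55)]
rest [([0.632, 0.004, -0.002], 0.87)]
```

View pics/s3.png

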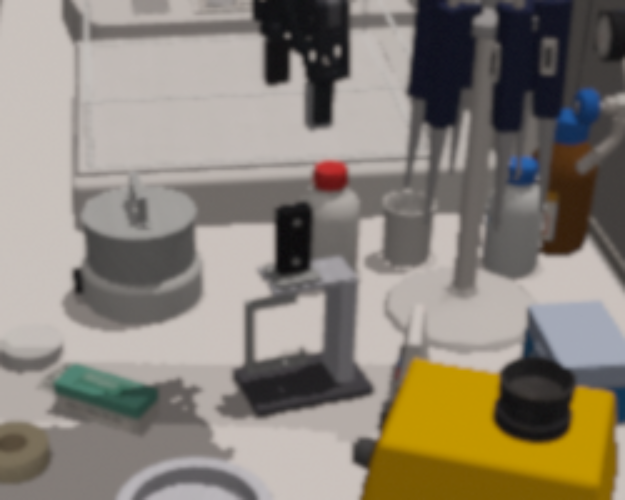

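The open gripper is straight above the black grip: fingers at ~(275,60) and (318,110), grip at (293,240). I'll go down and close.

```bash
python3 -m handwheel '[[1,0,0.001,0.03,0,0,0],[1,0,0.001,0.06,0,0,0],[1,0,0.001,0.085,0,0,0],[1,0,0.001,0.105,0,0,0],[1,0,0.001,0.115,0,0,0],[0.6,0,0.001,0.115,0,0,0],[0.4,0,0.001,0.115,0,0,0],[0.3,0,0.001,0.115,0,0,0],[0.2,0,0.001,0.115,0,0,0],[0.1,0,0.001,0.115,0,0,0],[0.1,0,0.001,0.115,0,0,0]]' 30
python3 - <<'E'
from h import *
o=env.get_obs();print(o['contact_force'],o['torque'],o['width']);print(rel([.631,.002,.137],12.8))
E
```

```text
time_s: 6.15
position: [0.6312, 0.0012, 0.1368]
eef_rot: [180.0, -0.0, 12.9]
contact_force: [0.5, -0.1, 4.7]
width: 0.184
gripper_force: 30.2
[ 0.5034471  -0.07331726  4.70284369] [ 0.05406928  0.07822972 -0.03758478] 0.1843834582170011
([0.0, -0.0009, -0.0002], [0.01, -0.04, 0.05])
```

```bash
python3 -m handwheel '[[0.1,0,0,0,0,0,0],[0.1,0,0,0,0,0,0],[0.1,0,0,-0.005,0,0,0],[0.1,0,0,-0.01,0,0,0],[0.1,0,0,-0.015,0,0,0],[0.1,0,0,-0.018,0,0,0],[0.1,0,0,-0.018,0,0,0]]' 80
python3 - <<'E'
from h import *
o=env.get_obs();print(o['contact_force'],o['torque'],o['width'],o['position'])
c=cam('side');cv2.imwrite('pics/s4.png',cv2.resize(c[0][100:300,230:480],None,fx=2.5,fy=2.5)[...,::-1])
E
```

```text
time_s: 7.02
position: [0.631, 0.0012, 0.1545]
eef_rot: [180.0, -0.0, 12.9]
contact_force: [0.1, 0.3, -1.8]
width: 0.172
gripper_force: 77.9
[ 0.12368506  0.26342833 -1.82735165] [ 0.00483689 -0.04192598  0.01436822] 0.1715378994544198 [0.63103567 0.00124312 0.15453151]
```

View pics/s4.png

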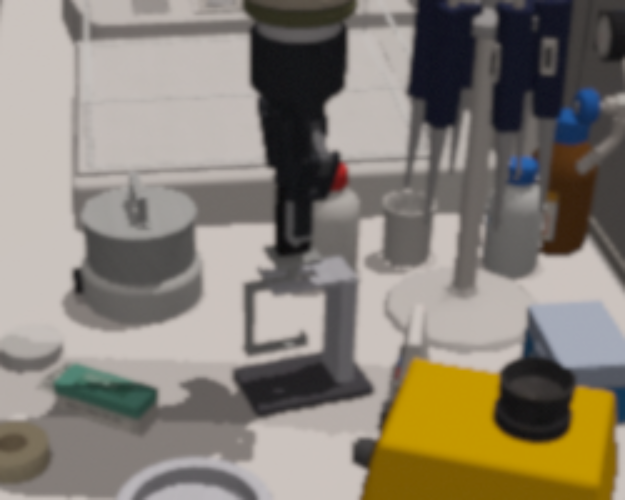

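The lifter is free: the blade hangs under the fork at ~(275,345) and the measured weight matches. Drawing it out.

```bash
python3 -m handwheel '[[0.1,-0.01,0,0,0,0,0],[0.1,-0.025,0,0,0,0,0],[0.1,-0.04,0,0,0,0,0],[0.1,-0.055,0,0,0,0,0],[0.1,-0.07,0,0,0,0,0],[0.1,-0.085,0,-0.01,0,0,0],[0.1,-0.085,0,-0.04,0,0,0],[0.1,-0.085,0,-0.07,0,0,0],[0.1,-0.085,0,-0.09,0,0,0],[0.1,-0.085,0,-0.09,0,0,0]]' 80
python3 - <<'E'
from h import *
print(rel([.432,.168,.245],9),rel([.432,.168,.207],9))
E
```

```text
time_s: 8.32
position: [0.5483, -0.018, 0.2455]
eef_rot: [-180.0, -0.2, 12.8]
contact_force: [-0.6, -0.1, -1.9]
width: 0.181
gripper_force: 78.1
([-0.0721, -0.2072, 0.0003], [-0.01, -0.16, 3.84]) ([-0.0722, -0.2072, 0.0383], [-0.01, -0.16, 3.84])
```

```bash
python3 -m handwheel '[[0.1,-0.01,-0.025,0,0,0,0.5],[0.1,-0.02,-0.055,0,0,0,1],[0.1,-0.03,-0.085,0,0,0,1.5],[0.1,-0.04,-0.115,0,0,0,2],[0.1,-0.05,-0.145,0,0,0,2.5],[0.1,-0.06,-0.175,0,0,0,3],[0.1,-0.07,-0.2,0,0,0,3.5],[0.1,-0.072,-0.207,0,0,0,3.8],[0.1,-0.072,-0.207,0.01,0,0,3.8],[0.1,-0.072,-0.207,0.025,0,0,3.8],[0.1,-0.072,-0.207,0.038,0,0,3.8],[0.1,-0.072,-0.207,0.038,0,0,3.8],[0.1,-0.072,-0.207,0.038,0,0,3.8]]' 80
python3 - <<'E'
from h import *
o=env.get_obs();print(o['joint_positions'])
c=cam('side')
for q in('lid_loop','lifter_blade','lifter','lid'):print('s',q,[(np.round(d['at'],3).tolist(),round(d['conf'],2)) for d in nets.place_of('side',q)][:3])
t=cam('top')
for q in('lid_loop','lifter_blade','lifter','lid'):print('t',q,[(np.round(d['at'],3).tolist(),round(d['conf'],2)) for d in nets.place_of('top',q)][:3])
a=cv2.resize(c[0][140:240,220:340],(480,400)); b=cv2.resize(t[0][215:315,140:220],(320,400))
cv2.imwrite('pics/p5.png',np.hstack([a,b])[...,::-1])
E
```

```text
time_s: 9.95
position: [0.432, 0.168, 0.2064]
eef_rot: [180.0, -0.0, 9.0]
contact_force: [0.8, 0.9, -1.8]
width: 0.177
gripper_force: 78.4
[ -54.32580687    2.16696359   30.19132236  106.00792153   -1.13498961
   72.12117564 -104.77059328]
s lid_loop [([0.509, 0.178, 0.116], 0.57)]
s lifter_blade [([0.395, -0.389, 0.009], 0.98), ([0.432, 0.165, 0.103], 0.67)]
s lifter [([0.39, -0.387, 0.087], 0.69)]
s lid [([0.507, 0.181, 0.087], 0.59)]
t lid_loop [([0.51, 0.18, 0.116], 0.86)]
t lifter_blade [([0.394, -0.387, 0.008], 0.92), ([0.432, 0.169, 0.098], 0.9), ([0.429, 0.167, 0.184], 0.66)]
t lifter [([0.392, -0.388, 0.083], 0.81), ([0.427, 0.168, 0.182], 0.58)]
t lid [([0.505, 0.18, 0.086], 0.75)]
```

View pics/p5.png

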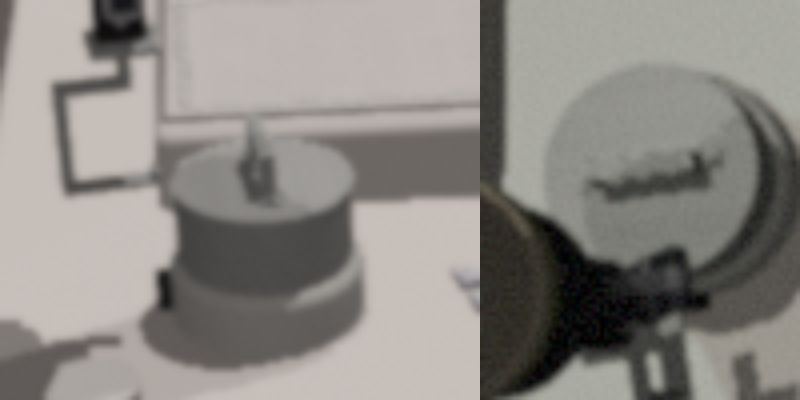

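The lifter stands in front of the loop with its blade level (blade ~(105,185), loop ~(257,165) in the crop), and the networks confirm the heights. Sliding in.

```bash
python3 -m handwheel '[[0.1,0.015,0,0,0,0,0],[0.1,0.03,0,0,0,0,0],[0.1,0.04,0,0,0,0,0],[0.1,0.048,0,0,0,0,0],[0.1,0.056,0,0,0,0,0],[0.1,0.064,0,0,0,0,0],[0.1,0.071,0,0,0,0,0],[0.1,0.077,0,0,0,0,0],[0.1,0.077,0,0,0,0,0],[0.1,0.077,0,0,0,0,0]]' 80
python3 - <<'E'
from h import *
c=cam('side')
for q in('lid_loop','lifter_blade','lid'):print('s',q,[(np.round(d['at'],3).tolist(),round(d['conf'],2)) for d in nets.place_of('side',q)][:3])
a=cv2.resize(c[0][140:240,240:340],(600,600),interpolation=2)
cv2.imwrite('pics/p6.png',a[...,::-1])
E
```

```text
time_s: 11.7
position: [0.5077, 0.1802, 0.2062]
eef_rot: [180.0, 0.0, 9.1]
contact_force: [0.4, 0.2, -3.1]
width: 0.178
gripper_force: 78.4
s lid_loop [([0.509, 0.18, 0.113], 0.66)]
s lifter_blade [([0.394, -0.39, 0.007], 0.83), ([0.51, 0.176, 0.101], 0.56)]
s lid [([0.504, 0.182, 0.086], 0.7)]
```

View pics/p6.png

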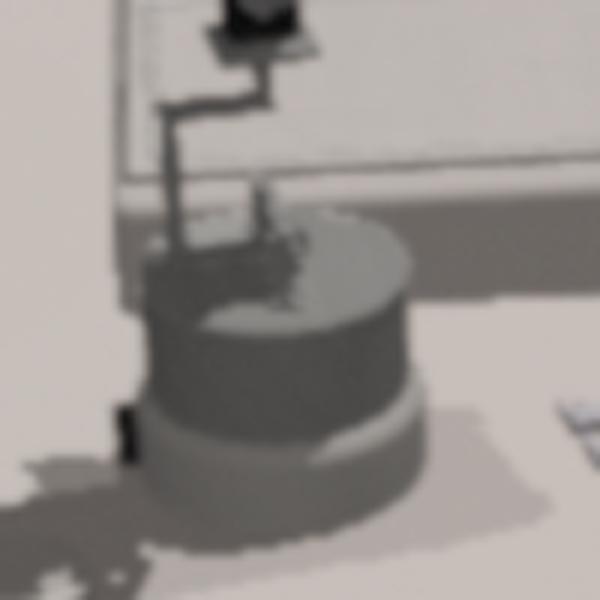

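The blade runs from (180,250) to under the bar at (260,240), past the near loop leg, and nothing is touching. Raising slowly.

```bash
python3 -m handwheel '[[0.1,0,0,-0.004,0,0,0],[0.1,0,0,-0.008,0,0,0],[0.1,0,0,-0.01,0,0,0],[0.1,0,0,-0.0115,0,0,0],[0.1,0,0,-0.013,0,0,0],[0.1,0,0,-0.0145,0,0,0],[0.1,0,0,-0.016,0,0,0],[0.1,0,0,-0.0175,0,0,0],[0.1,0,0,-0.019,0,0,0],[0.1,0,0,-0.0205,0,0,0],[0.1,0,0,-0.022,0,0,0],[0.1,0,0,-0.022,0,0,0],[0.1,0,0,-0.022,0,0,0]]' 80
python3 - <<'E'
from h import *
o=env.get_obs();print(o['contact_force'],o['torque'])
c=cam('side')
for q in('lid_loop','lifter_blade','lid'):print('s',q,[(np.round(d['at'],3).tolist(),round(d['conf'],2)) for d in nets.place_of('side',q)][:3])
a=cv2.resize(c[0][140:240,240:340],(600,600),interpolation=2)
cv2.imwrite('pics/p7.png',a[...,::-1])
E
```

```text
time_s: 13.52
position: [0.5078, 0.1803, 0.2283]
eef_rot: [180.0, 0.0, 9.1]
contact_force: [0.4, -0.6, -7.1]
width: 0.176
gripper_force: 78.0
[ 0.40861654 -0.64769838 -7.12328582] [ 0.01254504  0.00232619 -0.03257529]
s lid_loop [([0.504, 0.18, 0.125], 0.74)]
s lifter_blade [([0.508, 0.179, 0.124], 0.87), ([0.394, -0.387, 0.009], 0.64)]
s lid [([0.694, 0.199, 0.001], 0.67), ([0.507, 0.183, 0.096], 0.65), ([0.631, 0.004, -0.004], 0.6)]
```

View pics/p7.png

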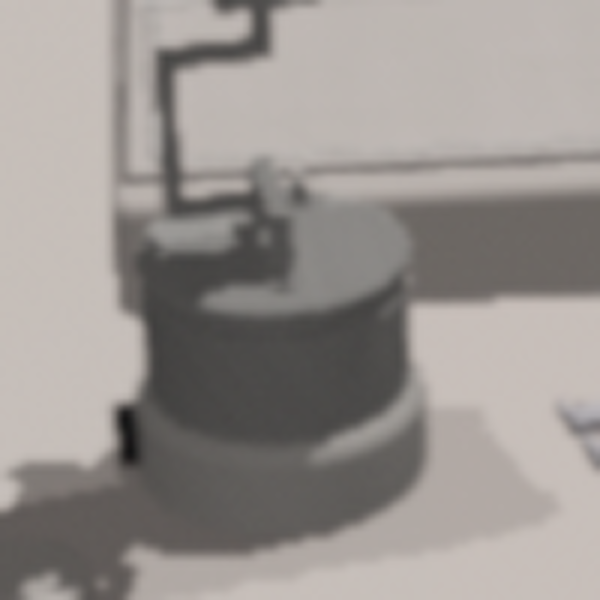

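The lid hangs level on the blade: bar at ~(268,190), and the load rose by 5.2 N. Raising it higher and fitting the stand's ring with both cameras.

```bash
python3 -m handwheel '[[0.1,0,0,-0.004,0,0,0],[0.1,0,0,-0.009,0,0,0],[0.1,0,0,-0.015,0,0,0],[0.1,0,0,-0.021,0,0,0],[0.1,0,0,-0.027,0,0,0],[0.1,0,0,-0.033,0,0,0],[0.1,0,0,-0.039,0,0,0],[0.1,0,0,-0.045,0,0,0],[0.1,0,0,-0.051,0,0,0],[0.1,0,0,-0.056,0,0,0],[0.1,0,0,-0.06,0,0,0],[0.1,0,0,-0.062,0,0,0],[0.1,0,0,-0.062,0,0,0],[0.1,0,0,-0.062,0,0,0],[0.1,0,0,-0.062,0,0,0]]' 80
cat > fit.py <<'E'
from h import *
from scipy.optimize import differential_evolution
from scipy.ndimage import map_coordinates as mc
S=[]
for n in('top','side'):
    fs=[cam(n) for _ in range(4)]; g=np.mean([f[0].astype(float).mean(2) for f in fs],0)
    S.append((cv2.GaussianBlur(g,(0,0),.7),)+fs[0][1:])
t=np.linspace(0,2*np.pi,120,endpoint=False)
def smp(s,x,y,z,r):
    P=np.c_[x+r*np.cos(t),y+r*np.sin(t),0*t+z]@s[2].T+s[3]; p=P@s[1].T; p=p[:,:2]/p[:,2:]
    return mc(s[0],[p[:,1],p[:,0]],order=1,mode='nearest')
def cost(v,use=(0,1)):
    c=0
    for i in use:
        for r in(.057,.046): c-=np.abs(smp(S[i],*v,r+.0015)-smp(S[i],*v,r-.0015)).clip(0,25).mean()
    return c
for use in((0,1),(0,),(1,)):
    r=differential_evolution(cost,[(.505,.55),(-.255,-.205),(.055,.108)],args=(use,),seed=1,maxiter=80,popsize=20); print(use,r.x.round(4),round(r.fun,2))
E
python3 fit.py
```

```text
time_s: 15.6
position: [0.5077, 0.1803, 0.2901]
eef_rot: [180.0, 0.0, 9.1]
contact_force: [0.0, -0.0, -7.1]
width: 0.176
gripper_force: 78.0
(0, 1) [ 0.5343 -0.234   0.0564] -57.04
(0,) [ 0.5245 -0.2263  0.0552] -31.07
(1,) [ 0.5287 -0.2538  0.07  ] -33.35
```

```bash
cat > ov.py <<'E'
from h import *
rows=[]
t=np.linspace(0,2*np.pi,72)
for n,(cx,cy) in(('top',(383,243)),('side',(308,312))):
    fs=[cam(n) for _ in range(3)]; g=np.mean([f[0].astype(float) for f in fs],0).astype(np.uint8)
    x0,y0=cx-50,cy-37; a=cv2.resize(g[y0:y0+75,x0:x0+100],(400,300),interpolation=2); b=a.copy()
    for (x,y,z),col in(((.532,-.232,.062),(255,0,0)),):
        for r in(.057,.046):
            for k in t:
                p=(proj(fs[0],[x+r*np.cos(k),y+r*np.sin(k),z])+.5-[x0,y0])*4; cv2.circle(b,(int(p[0]),int(p[1])),1,col,-1)
        for k in t:
            p=(proj(fs[0],[x+.058*np.cos(k),y+.058*np.sin(k),0.])+.5-[x0,y0])*4; cv2.circle(b,(int(p[0]),int(p[1])),1,(0,255,0),-1)
    rows.append(np.hstack([a,b]))
cv2.imwrite('pics/p8.png',np.vstack(rows)[...,::-1])
E
python3 ov.py
```

```text
(no output)
```

View pics/p8.png

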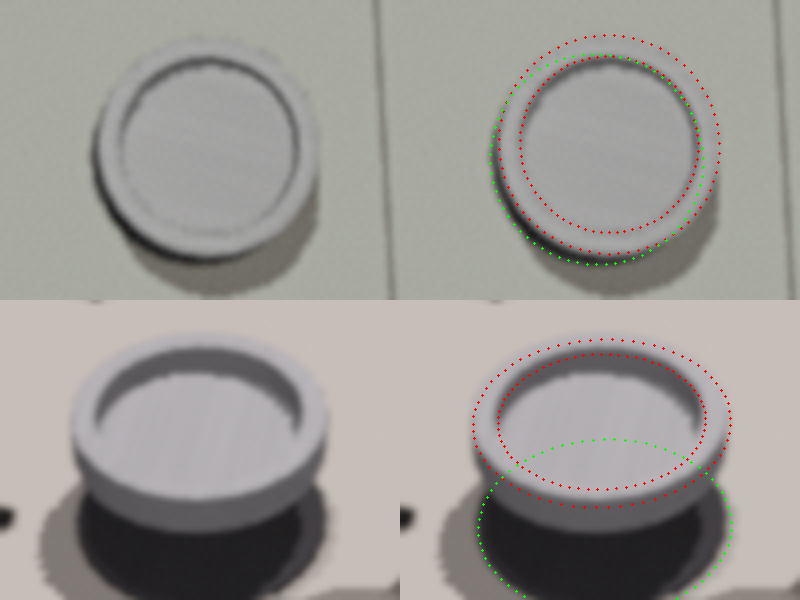

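Top view: ring at (98..318, 37..257), so the overlay is right to within 1 mm. Side view: the ring sits about 8 px (2 raw px) above the overlay, so it stands a little higher. Triangulating from both shifts.

```bash
python3 - <<'E'
from h import *
from scipy.optimize import least_squares
C=[cam('top'),cam('side')]; P0=[.532,-.232,.062]
T=[proj(C[0],P0)+[-.2,.5],proj(C[1],P0)+[-.75,-2]]
r=least_squares(lambda p:np.r_[proj(C[0],p)-T[0],proj(C[1],p)-T[1]],P0); print(r.x.round(4),r.fun.round(2))
p=r.x
print(rel([p[0],p[1],.29],9))
E
```

```text
[ 0.5307 -0.2311  0.0659] [-0.01 -0.1  -0.08  0.02]
([-0.0422, 0.4098, 0.0003], [0.0, 0.01, 0.06])
```

```bash
python3 -m handwheel '[[0.1,0,0.003,0,0,0,0],[0.1,-0.001,0.01,0,0,0,0],[0.1,-0.002,0.02,0,0,0,0],[0.1,-0.003,0.034,0,0,0,0],[0.1,-0.005,0.05,0,0,0,0],[0.1,-0.007,0.068,0,0,0,0],[0.1,-0.009,0.086,0,0,0,0],[0.1,-0.011,0.104,0,0,0,0],[0.1,-0.013,0.122,0,0,0,0],[0.1,-0.014,0.14,0,0,0,0],[0.1,-0.016,0.158,0,0,0,0],[0.1,-0.018,0.176,0,0,0,0],[0.1,-0.02,0.194,0,0,0,0],[0.1,-0.022,0.212,0,0,0,0],[0.1,-0.024,0.23,0,0,0,0],[0.1,-0.025,0.248,0,0,0,0],[0.1,-0.027,0.266,0,0,0,0],[0.1,-0.029,0.284,0,0,0,0],[0.1,-0.031,0.302,0,0,0,0],[0.1,-0.033,0.32,0,0,0,0]]' 80
python3 -c "
from h import *
print(rel([.531,-.231,.29],9))"
```

```text
time_s: 18.9
position: [0.5255, -0.142, 0.2903]
eef_rot: [180.0, 0.0, 9.1]
contact_force: [-0.6, 0.3, -6.7]
width: 0.177
gripper_force: 78.0
([-0.0086, 0.0887, 0.0003], [0.01, 0.01, 0.08])
```

```bash
python3 -m handwheel '[[0.1,-0.002,0.017,0,0,0,0],[0.1,-0.004,0.034,0,0,0,0],[0.1,-0.005,0.05,0,0,0,0],[0.1,-0.007,0.064,0,0,0,0],[0.1,-0.008,0.076,0,0,0,0],[0.1,-0.009,0.085,0,0,0,0],[0.1,-0.009,0.09,0,0,0,0],[0.1,-0.009,0.09,0.005,0,0,0],[0.1,-0.009,0.09,0.012,0,0,0],[0.1,-0.009,0.09,0.02,0,0,0],[0.1,-0.009,0.09,0.028,0,0,0],[0.1,-0.009,0.09,0.036,0,0,0],[0.1,-0.009,0.09,0.044,0,0,0],[0.1,-0.009,0.09,0.051,0,0,0],[0.1,-0.009,0.09,0.055,0,0,0],[0.1,-0.009,0.09,0.055,0,0,0],[0.1,-0.009,0.09,0.055,0,0,0]]' 80
cat > ov2.py <<'E'
from h import *
import sys
rows=[];t=np.linspace(0,2*np.pi,72)
o=env.get_obs();L=o['position']+[0,0,-.1348]; print(L,o['contact_force'])
for n,(cx,cy) in(('top',(383,243)),('side',(308,300))):
    c=cam(n); cs=[cam(n)[0].astype(float) for _ in range(2)]; g=np.mean(cs+[c[0]],0).astype(np.uint8)
    for q in('lid','lid_loop','lifter_blade'): print(n,q,[(np.round(d['at'],3).tolist(),round(d['conf'],2)) for d in nets.place_of(n,q)][:3])
    x0,y0=cx-50,cy-37; a=cv2.resize(g[y0:y0+75,x0:x0+100],(400,300),interpolation=2); b=a.copy()
    for (x,y,z),r,col in((L,.055,(255,0,0)),((.5307,-.2311,.0659),.057,(0,255,0))):
        for k in t:
            p=(proj(c,[x+r*np.cos(k),y+r*np.sin(k),z])+.5-[x0,y0])*4; cv2.circle(b,(int(p[0]),int(p[1])),1,col,-1)
    rows.append(np.hstack([a,b]))
cv2.imwrite('pics/p9.png',np.vstack(rows)[...,::-1])
E
python3 ov2.py
```

```text
time_s: 21.02
position: [0.531, -0.2313, 0.2356]
eef_rot: [180.0, -0.0, 9.1]
contact_force: [-0.4, 0.8, -6.8]
width: 0.178
gripper_force: 78.0
[ 0.53104008 -0.23132404  0.10077212] [-0.42457594  0.81636285 -6.82535863]
top lid []
top lid_loop [([0.404, 0.078, 0.004], 0.18)]
top lifter_blade [([0.394, -0.39, 0.008], 0.6)]
side lid [([0.53, -0.229, 0.1], 0.84)]
side lid_loop [([0.53, -0.233, 0.13], 0.98)]
side lifter_blade [([0.531, -0.234, 0.132], 0.75), ([0.394, -0.39, 0.008], 0.62)]
```

View pics/p9.png

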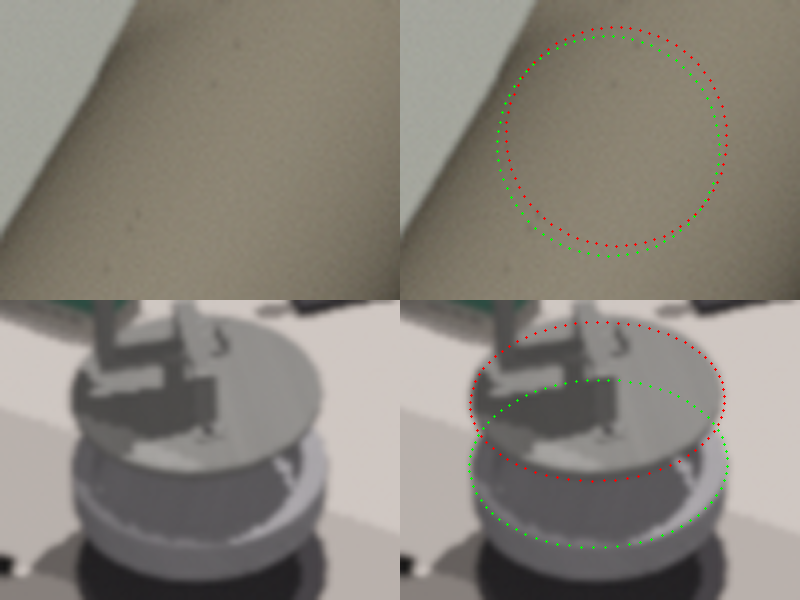

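The lid is above the ring and level: lid x span 70..322, ring 72..328 in the side crop, so it's centred within ~1 mm. Lowering in stages and watching the force.

```bash
python3 -m handwheel '[[0.1,0.0005,0,0.004,0,0,0],[0.1,0.0005,0,0.008,0,0,0],[0.1,0.0005,0,0.012,0,0,0],[0.1,0.0005,0,0.016,0,0,0],[0.1,0.0005,0,0.018,0,0,0],[0.1,0.0005,0,0.02,0,0,0],[0.1,0.0005,0,0.022,0,0,0],[0.1,0.0005,0,0.024,0,0,0],[0.1,0.0005,0,0.026,0,0,0],[0.1,0.0005,0,0.026,0,0,0]]' 80; python3 -c "
from h import *
o=env.get_obs();print(o['contact_force'],o['torque'])"
```

```text
time_s: 22.88
position: [0.5313, -0.2311, 0.2091]
eef_rot: [-180.0, 0.0, 9.1]
contact_force: [-0.5, 0.2, -7.3]
width: 0.179
gripper_force: 78.0
[-0.50255841  0.16583923 -7.30264794] [-0.06494427 -0.01439433  0.0156086 ]
```

```bash
python3 -m handwheel '[[0.1,0,0,0.001,0,0,0],[0.1,0,0,0.002,0,0,0],[0.1,0,0,0.003,0,0,0],[0.1,0,0,0.004,0,0,0],[0.1,0,0,0.004,0,0,0]]' 80
```

```text
time_s: 23.5
position: [0.5313, -0.2311, 0.2052]
eef_rot: [-180.0, 0.0, 9.1]
contact_force: [0.2, -0.1, -6.7]
width: 0.179
gripper_force: 78.0
```

```bash
python3 -m handwheel '[[0.1,0,0,0.001,0,0,0],[0.1,0,0,0.002,0,0,0],[0.1,0,0,0.003,0,0,0],[0.1,0,0,0.003,0,0,0]]' 80
```

```text
time_s: 24.0
position: [0.5316, -0.2313, 0.2025]
eef_rot: [180.0, -0.0, 9.1]
contact_force: [0.4, -0.1, -4.6]
width: 0.175
gripper_force: 78.3
```

```bash
python3 -m handwheel '[[0.1,0,0,0.001,0,0,0],[0.1,0,0,0.002,0,0,0],[0.1,0,0,0.003,0,0,0],[0.1,0,0,0.003,0,0,0]]' 80
```

```text
time_s: 24.5
position: [0.5314, -0.2311, 0.1992]
eef_rot: [-180.0, 0.0, 9.1]
contact_force: [-0.3, -0.2, -2.4]
width: 0.176
gripper_force: 78.4
```

```bash
python3 -m handwheel '[[0.1,0,0,0.002,0,0,0],[0.1,0,0,0.004,0,0,0],[0.1,0,0,0.006,0,0,0],[0.1,0,0,0.008,0,0,0],[0.1,0,0,0.0095,0,0,0],[0.1,0,0,0.0105,0,0,0],[0.1,0,0,0.0105,0,0,0],[0.1,0,0,0.0105,0,0,0]]' 80
cat > lc.py <<'E'
from h import *
o=env.get_obs();print(o['contact_force'],o['torque'])
c=cam('side')
for q in('lid','lid_loop','lifter_blade'): print(q,[(np.round(d['at'],3).tolist(),round(d['conf'],2)) for d in nets.place_of('side',q)][:3])
for d in nets.outline_of('side','lid')[:2]:
    g=np.array(d['pixels']).astype(np.uint8); k=max(cv2.findContours(g,0,1)[0],key=len)[:,0]
    print(round(d['conf'],2),'px box',k.min(0),k.max(0))
    for z in(.069,.072,.075):
        P=np.array([ray(c,a,b,z)[:2] for a,b in k])*1000; print(z,cv2.fitEllipse(P.astype(np.float32)))
E
python3 lc.py
```

```text
time_s: 25.5
position: [0.5314, -0.2311, 0.1888]
eef_rot: [180.0, 0.0, 9.1]
contact_force: [0.7, 0.0, -1.9]
width: 0.174
gripper_force: 78.4
[ 0.72809054  0.00392237 -1.90943437] [ 0.04357716 -0.02124024  0.01478617]
lid [([0.532, -0.228, 0.068], 0.65)]
lid_loop [([0.535, -0.233, 0.098], 0.76)]
lifter_blade [([0.532, -0.233, 0.085], 0.93), ([0.394, -0.389, 0.008], 0.74)]
0.83 px box [277 278] [338 322]
0.069 ((534.2817993164062, -230.49757385253906), (100.28515625, 117.12286376953125), 162.26573181152344)
0.072 ((534.0801391601562, -234.08203125), (99.78112030029297, 116.53419494628906), 162.26571655273438)
0.075 ((533.8785400390625, -237.66648864746094), (99.2770767211914, 115.94551849365234), 162.26571655273438)
```

```bash
python3 -m handwheel '[[0.1,-0.003,0,0,0,0,0],[0.1,-0.008,0,0,0,0,0],[0.1,-0.014,0,0,0,0,0],[0.1,-0.02,0,0,0,0,0],[0.1,-0.026,0,0,0,0,0]]' 80
python3 -c "
from h import *
o=env.get_obs();print(o['contact_force'],o['torque'])"
```

```text
time_s: 26.38
position: [0.5052, -0.2354, 0.1888]
eef_rot: [-180.0, -0.0, 9.1]
contact_force: [0.8, -0.4, -1.4]
width: 0.174
gripper_force: 78.5
[ 0.82770273 -0.36751828 -1.42618849] [-0.03789753  0.00341373  0.01477042]
```

```bash
python3 -m handwheel '[[0.1,-0.007,0,0,0,0,0],[0.1,-0.015,0,0,0,0,0],[0.1,-0.025,0,0,0,0,0],[0.1,-0.037,0,0,0,0,0],[0.1,-0.05,0,0,0,0,0],[0.1,-0.054,0,0,0,0,0],[0.1,-0.054,0,-0.02,0,0,0],[0.1,-0.054,0,-0.05,0,0,0],[0.1,-0.054,0,-0.07,0,0,0],[0.1,-0.054,0,-0.07,0,0,0]]' 80
python3 lc.py; python3 -c "
from h import *
y=np.radians(12.9);d=np.array([np.cos(y),np.sin(y),0]); p=np.array([.6312,.0012,.1545])-.085*d
print(p,rel(p+[0,0,.1],12.9),rel(p,12.9))"
```

```text
time_s: 27.62
position: [0.4532, -0.2441, 0.26]
eef_rot: [179.9, -0.2, 9.1]
contact_force: [-0.4, 0.6, -2.1]
width: 0.178
gripper_force: 78.8
[-0.35104081  0.55360111 -2.118169  ] [-0.0096828  -0.05394485 -0.01488146]
lid [([0.532, -0.226, 0.069], 0.7)]
lid_loop [([0.531, -0.233, 0.099], 0.94)]
lifter_blade [([0.393, -0.388, 0.008], 0.88), ([0.454, -0.246, 0.156], 0.76)]
0.68 px box [277 278] [338 322]
0.069 ((531.91650390625, -228.90830993652344), (105.96282958984375, 113.08817291259766), 166.5406036376953)
0.072 ((531.7266845703125, -232.50076293945312), (105.43025207519531, 112.51978302001953), 166.54061889648438)
0.075 ((531.5369262695312, -236.09323120117188), (104.89766693115234, 111.95138549804688), 166.54058837890625)
0.45 px box [264 177] [311 229]
0.069 ((510.2853698730469, 138.9617156982422), (113.00985717773438, 264.423583984375), 179.71331787109375)
0.072 ((510.204345703125, 133.5203094482422), (112.44185638427734, 263.0945739746094), 179.71331787109375)
0.075 ((510.123291015625, 128.0789031982422), (111.87386322021484, 261.7655334472656), 179.71331787109375)
[ 0.5483453  -0.01777626  0.1545    ] ([0.1307, -0.2076, 0.0031], [-0.04, 0.09, -3.83]) ([0.1309, -0.2075, 0.1031], [-0.04, 0.09, -3.83])
```

```bash
python3 -m handwheel '[[0.1,0.01,-0.02,0,0,0,0],[0.1,0.03,-0.05,0,0,0,-1],[0.1,0.05,-0.08,0,0,0,-1.5],[0.1,0.07,-0.11,0,0,0,-2],[0.1,0.09,-0.14,0,0,0,-2.5],[0.1,0.11,-0.17,0,0,0,-3],[0.1,0.125,-0.195,0.02,0,0,-3.5],[0.1,0.131,-0.207,0.05,0,0,-3.8],[0.1,0.131,-0.207,0.08,0,0,-3.8],[0.1,0.131,-0.207,0.1,0,0,-3.8],[0.1,0.131,-0.207,0.102,0,0,-3.8],[0.1,0.131,-0.207,0.102,0,0,-3.8],[0.1,0.131,-0.207,0.102,0,0,-3.8]]' 80
python3 - <<'E'
from h import *
print(env.get_obs()['eef_rot'],rel([.6312,.0012,.1545],12.9),rel([.6312,.0012,.1368],12.9))
cam('side')
for q in('lifter','lifter_blade','rest_seat'): print(q,[(np.round(d['at'],3).tolist(),round(d['conf'],2)) for d in nets.place_of('side',q)][:3])
E
```

```text
time_s: 29.5
position: [0.5498, -0.0188, 0.1578]
eef_rot: [180.0, -0.1, 12.9]
contact_force: [-0.3, 0.4, -3.7]
width: 0.182
gripper_force: 78.8
[ 1.79990005e+02 -8.87602104e-02  1.28519616e+01] ([0.0838, -0.0014, 0.0034], [0.01, -0.09, -0.05]) ([0.0838, -0.0014, 0.0211], [0.01, -0.09, -0.05])
lifter [([0.55, -0.019, 0.136], 0.96), ([0.396, -0.388, 0.086], 0.95)]
lifter_blade [([0.549, -0.02, 0.052], 0.8), ([0.392, -0.388, 0.008], 0.75), ([0.466, -0.014, 0.0], 0.31)]
rest_seat [([0.632, 0.002, 0.116], 0.69)]
```

```bash
python3 -m handwheel '[[0.1,0.005,-0.0014,0.002,0,0,0],[0.1,0.015,-0.0014,0.003,0,0,0],[0.1,0.027,-0.0014,0.003,0,0,0],[0.1,0.04,-0.0014,0.003,0,0,0],[0.1,0.053,-0.0014,0.003,0,0,0],[0.1,0.066,-0.0014,0.003,0,0,0],[0.1,0.077,-0.0014,0.003,0,0,0],[0.1,0.084,-0.0014,0.003,0,0,0],[0.1,0.084,-0.0014,0.003,0,0,0],[0.1,0.084,-0.0014,0.003,0,0,0]]' 80
python3 -c "
from h import *
print(env.get_obs()['contact_force'],rel([.6312,.0012,.1368],12.9))"
```

```text
time_s: 30.95
position: [0.6305, 0.0011, 0.1538]
eef_rot: [180.0, 0.0, 12.8]
contact_force: [-0.3, 0.0, -1.1]
width: 0.179
gripper_force: 78.8
[-0.30621559  0.00457429 -1.10452548] ([0.0007, 0.0001, 0.017], [0.0, 0.02, -0.06])
```

```bash
python3 -m handwheel '[[0.1,0.0005,0,0.004,0,0,0],[0.1,0.0005,0,0.008,0,0,0],[0.1,0.0005,0,0.011,0,0,0],[0.1,0.0005,0,0.013,0,0,0],[0.1,0.0005,0,0.015,0,0,0],[0.1,0.0005,0,0.016,0,0,0],[0.1,0.0005,0,0.0165,0,0,0],[0.1,0.0005,0,0.0165,0,0,0]]' 80
```

```text
time_s: 31.95
position: [0.6313, 0.0014, 0.1373]
eef_rot: [180.0, 0.0, 12.9]
contact_force: [-0.0, 0.4, -1.2]
width: 0.178
gripper_force: 78.8
```

```bash
python3 -m handwheel '[[0.1,0,0,0.0004,0,0,0],[0.1,0,0,0.0008,0,0,0],[0.1,0,0,0.0008,0,0,0]]' 80
```

```text
time_s: 32.33
position: [0.6313, 0.0015, 0.1369]
eef_rot: [-180.0, -0.0, 12.9]
contact_force: [-0.7, 0.6, 2.6]
width: 0.176
gripper_force: 79.4
```

Contact with the seat: the force went from −1.9 to +2.6 N. Releasing with a gradual opening.

```bash
python3 -m handwheel '[[0.18,0,0,0,0,0,0],[0.22,0,0,0,0,0,0],[0.3,0,0,0,0,0,0],[0.45,0,0,0,0,0,0],[0.7,0,0,0,0,0,0],[0.9,0,0,0,0,0,0],[0.9,0,0,0,0,0,0],[0.9,0,0,-0.01,0,0,0],[0.9,0,0,-0.03,0,0,0],[0.9,0,0,-0.06,0,0,0],[0.9,0,0,-0.1,0,0,0],[0.9,0,0,-0.14,0,0,0],[0.9,0,0,-0.16,0,0,0],[0.9,0,0,-0.16,0,0,0]]' 20
python3 lc.py; python3 - <<'E'
from h import *
for n in('side','top'):
    cam(n)
    for q in('lifter','lifter_blade','rest_seat','lid','lid_loop','stand'): print(n,q,[(np.round(d['at'],3).tolist(),round(d['conf'],2)) for d in nets.place_of(n,q)][:3])
E
```

```text
time_s: 34.08
position: [0.632, 0.0011, 0.2989]
eef_rot: [180.0, -0.2, 12.8]
contact_force: [0.4, -0.4, -0.9]
width: 0.901
gripper_force: 0.0
[ 0.4110687  -0.44746727 -0.85909434] [ 0.03694401  0.01337579 -0.00857639]
lid [([0.529, -0.23, 0.068], 0.56), ([0.532, -0.23, 0.095], 0.28)]
lid_loop [([0.529, -0.23, 0.097], 0.82)]
lifter_blade [([0.395, -0.388, 0.007], 0.98), ([0.432, 0.028, 0.002], 0.74), ([0.633, 0.0, 0.031], 0.67)]
0.8 px box [277 277] [338 323]
0.069 ((531.4585571289062, -228.54098510742188), (107.40974426269531, 119.85586547851562), 176.0883026123047)
0.072 ((531.2711181640625, -232.13528442382812), (106.8698959350586, 119.25346374511719), 176.08828735351562)
0.075 ((531.0836181640625, -235.72959899902344), (106.33003997802734, 118.65105438232422), 176.0883026123047)
side lifter [([0.633, -0.001, 0.115], 0.74), ([0.394, -0.39, 0.087], 0.59)]
side lifter_blade [([0.394, -0.389, 0.008], 0.94), ([0.629, -0.001, 0.032], 0.79)]
side rest_seat [([0.634, -0.001, 0.112], 0.68)]
side lid [([0.525, -0.23, 0.068], 0.72)]
side lid_loop [([0.53, -0.234, 0.096], 0.92)]
side stand [([0.531, -0.231, 0.002], 0.6)]
top lifter [([0.391, -0.388, 0.084], 0.98), ([0.63, -0.002, 0.114], 0.78)]
top lifter_blade [([0.396, -0.39, 0.007], 0.95), ([0.626, 0.001, 0.028], 0.79)]
top rest_seat [([0.627, -0.0, 0.119], 0.88)]
top lid [([0.53, -0.231, 0.067], 0.7)]
top lid_loop [([0.533, -0.228, 0.096], 0.77), ([0.433, 0.034, -0.0], 0.31)]
top stand [([0.395, -0.077, 0.002], 0.25)]
```

The lifter hangs upright at its seat, and the lid is level, centred and at the ring's height. Handing in.

```bash
python3 -c "
from bench import env
print(env.job_done())"
```

```text
the job is handed in; nothing more can be done
None
```

I handed the job in at about 34 s of the 72 s allowed: by the final camera readings the lid is seated level in the stand's ring and the lifter hangs upright in its rest, but no verdict was returned.

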